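Key the turntable hub and register the board carrier

TASK

The hub of the board turntable is standing on its tab, turned away from the keyway. Without lifting it off the spindle, turn the hub round until the tab drops into the keyway and the hub sits fully down. Then put the blue board carrier over both dowels so it lies flat on the hub, either way round; leave the solder spool and the solvent bottle where they are.

Things in the scene. Friction and masses are not known exactly. Their poses are not given: they have to be found in the camera images.
- spindle_base: Turntable base fixed to the bench: dark plate 150 x 150 x 12 mm, on it a square aluminium boss 84 x 84 mm with its top 30 mm over the bench, and an upright spindle 24 mm in diameter ending 60 mm over the bench. Origin on the spindle axis at bench height, z up; +x points to the keyway side, marked by a yellow stripe on the plate.
- keyway (a point): Mouth of the only keyway: a slot 12 mm wide and 12 mm deep in the boss's top, running from the spindle along the base's +x and open at the boss's +x face. The point is at the top edge of that face, 42 mm from the spindle axis; axes as the base's.
- keyed_hub: Loose aluminium hub, 0.5 kg, on the spindle: disc 90 mm wide, 32 mm thick, bore 26 mm. Origin on its axis at the underside, z up; its arm points along +x. Starts 36 to 38 mm over the bench, tilted up to 0.08 rad, riding on its tab (9 mm wide, 8 mm deep, under the arm, 20 to 36 mm from the axis); when its x lines up with the base's x it drops to 30 mm and locks (0.05 rad play).
- hub_knob (a point): Centre of the black knob (26 mm wide, 24 mm high) on the end of the hub's dark arm, 104 mm from the hub's axis and 32 mm above its underside; axes as the hub's. The arm is a bar 24 mm wide with a yellow stripe, from the disc to 118 mm from the axis, 4 to 20 mm above the hub's underside. 1 to 4 N of sideways push on it turns the hub.
- dowel_mid (a point): Point on the hub's axis in its top face (32 mm above its underside), midway between the two steel dowels, axes as the hub's. The dowels stand at y = +36 and -36 mm, 10 mm in diameter, 18 mm high, the last 6 mm tapered to 5 mm.
- carrier_grip (a point): Centre of the black lifting rib of the blue board carrier, a loose plate lying on the bench: 70 (x) x 130 (y) x 8 mm, 0.25 kg. Rib: 14 mm thick (x, grip across this), 44 mm long, from 8 to 42 mm above the underside; this point is 25 mm above it. Two through holes, 14 mm wide, at y = +36 and -36 mm take the dowels. Four brass studs at the corners rise to 14 mm. Seated: 25 mm above dowel_mid.
- spool: Spool of solder standing on the bench, 49 mm in diameter, 43 mm high; origin at its underside. A bystander, to be left alone.
- solvent: White solvent bottle with a blue cap standing on the bench, 44 mm in diameter, 105 mm high; origin at its underside. A bystander, to be left alone.

How it is judged:
By the outcome, as a careful person would: the job done as asked, in the order asked, and still so for the second after the job is handed in, with the robot touching nothing.
It also fails if it takes over 72 s, if anything falls off the work surface, if the arm or the gripper's body presses on something with over 40 N, if the wrist force passes 120 N, or if a joint passes its speed limit or range.

ROBOT

A 7-joint arm with a two-finger parallel gripper is mounted at the origin on a cart in front of the work surface, level with it; the furniture and walls round the work are solid. World frame = base frame: x ahead of the robot, y to its left, z up, the work surface at z = 0. Lengths are in m, angles in rad, forces in N, time in s.
With the tool pointing down it reaches from about 0.425 to 0.925 m from the base axis. Payload 6.8 kg.
Tool frame: the origin (TCP) lies at the very end of the fingers, on their centre line; the grasp point (between the pads) lies 19 mm behind it; z points along the fingers, y is the line along which they close (so a half turn about z gives the same grasp; the last joint's range is limited). The gripper opens to 85 mm and grips with 20 to 120 N. Pads are 22 mm wide; open, the fingers measure 114 mm over their backs; the gripper's body (76 mm by 85 mm) begins 54 mm behind the grasp point. The pads swing forward as they close: fully open they stand 13 mm farther back than shut.
Start: joints at [-1.25, 0.477, 0.022, 1.555, -0.011, 1.109, -0.083], TCP at [0.281, 0.614, 0.231] pointing down, gripper open.
Joint ranges: [-2.96, 2.96], [-0.34, 2.1], [-1.41, 1.46], [0.24, 2.44], [-1.37, 4.51], [0.17, 1.92], [-2.96, 2.96]. Speed limits (rad/s): [2.39, 2.39, 3.14, 3.14, 3.14, 3.14, 3.14].

INTERFACE

Orientations are given as a rotation vector (axis times angle).
In Python, from bench import r gives the robot as it stands.
- The arm moves only by the tool play_rows, never from a script. Its argument "targets" is text: rows parted by semicolons, each of 5 numbers parted by spaces: the closure, from -1 (fully open) to 1 (shut), then the shift along the tool's x, y, z in m, then the turn about the tool's z in rad. In form: gripper dx dy dz spin; .... A call has 1 to 8 rows; each row is the pose to reach, as a shift and turn from the pose commanded when the call began, along the tool's axes at that moment; what a row does not reach only later rows make up. A row lasts 1/12 s, in which the tool goes at most 41.7 mm and 7.16 degrees, less where a joint would pass 70% of its speed; a pose out of reach is approached as far as the arm can. A call with a gripper value outside its range is refused whole. The fingers move at their own pace and stop on an object; "squeeze" is the grip in N (left out, the last holds). Time passes only in rows, so rows that repeat a pose let the fingers close. It gives the time, the measured TCP pose, the force, the opening and the grip force at its end, in the units of the state.
- r.get_obs(): the state, without advancing time (a new reading comes with each control period).
- r.grab_frame(name): name is "scene" or "top" or "wrist"; returns the picture (420x560x3 uint8, red, green, blue); there is no depth.
- r.camera_info(name): a dict with "fov_y" (degrees; the focal length in pixels is half the picture's height over the tangent of half this angle, whatever the lens; pixels are square), "cx", "cy" (the principal point, pixels), "k1" (the pictures are not rectified: a ray, as slopes to the right and down, at radius r is drawn at 1 + k1 r^2 times it, then the intrinsics apply), "position" and "rotation" of the camera in the world. Camera axes: x right, y down, z forward; pixel columns grow to the right and rows downward; lengths in m; the calibration is good to about 2 mm. A picture is of the moment at which its call begins: read the wrist's pose just before it. camera_info takes no time and is no camera call; for the wrist camera it gives the pose at the moment of the call.
- r.hand_in(): hands the job in; it is judged then, once.
The state is a dict: "clock": time; "joints": joint angles; "qvel": joint speeds; "tau": joint torques, N m; "tcp_pos": TCP position; "orientation": TCP orientation; "contact_force": force on the tool from outside, world axes, zero at the start; "moment": the same for the moment, N m; "grip_width": finger opening in m; "gripper_force": force on a finger pad.
Only numpy, scipy, OpenCV 4.12 (cv2) and the standard library are available. Lean on these libraries where they do the work, as an engineer would, in place of code of your own. Each camera call takes 0.05 s, during which the arm holds its last target. There are 200 camera calls.

## Working session

There is one attempt and no reset: what is moved stays moved. The work goes in short steps, Python scripts to look and compute and a tool call to move; the robot and the scene stay as the last step left them, time stands still between calls to the robot, and variables do not carry over. Pictures are saved under pics/ and viewed, at most 10 in all, crops included, and the job is handed in when it is done.

Besides the shell and the picture viewer there is one more tool, called after ">>>" as name(argument=value, ...), one argument or row to a line, values as JSON. play_rows: Moves the arm, as the interface text tells. Its arguments: {"type":"object","properties":{"targets":{"type":"string"},"squeeze":{"type":"number"}},"required":["targets"]}

```bash
mkdir -p pics; ls; python3 - <<'E'
from bench import r
import cv2,numpy as np
o=r.get_obs();print({k:np.round(v,3).tolist() for k,v in o.items()})
for n in("scene","top"):
    print(n,r.camera_info(n)); cv2.imwrite(f"pics/{n}0.png",r.grab_frame(n)[:,:,::-1])
E
```

```text
pics
{'clock': 0.0, 'joints': [-1.25, 0.478, 0.022, 1.556, -0.011, 1.109, -0.083], 'qvel': [0.0, 0.001, 0.0, -0.0, 0.0, -0.001, 0.002], 'tau': [-0.0, -59.645, 1.608, -28.12, 0.013, 0.009, 0.0], 'tcp_pos': [0.28, 0.613, 0.23], 'orientation': [-0.668, -3.069, 0.003], 'contact_force': [0.177, -0.956, 0.302], 'moment': [-0.006, -0.005, -0.02], 'gripper_force': 0.0, 'grip_width': 0.085}
scene {'fov_y': 51.700046919107066, 'cx': 280.010591805812, 'cy': 201.1835602470748, 'k1': 0.000840734893827095, 'position': array([ 0.06329051, -0.94161176,  0.89101626]), 'rotation': array([-2.16723463,  0.55378833, -0.24016298])}
top {'fov_y': 57.344044264655196, 'cx': 280.19466924230875, 'cy': 211.43874219491894, 'k1': -0.0968031232921318, 'position': array([ 0.45131849, -0.01122026,  1.18757593]), 'rotation': array([-2.20521665,  2.14450371, -0.08412082])}
```

View pics/top0.png

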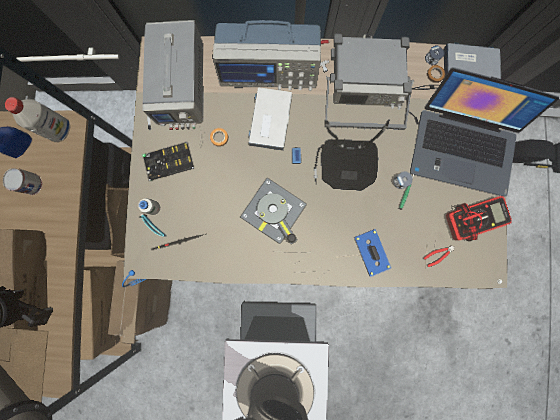

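View pics/scene0.png

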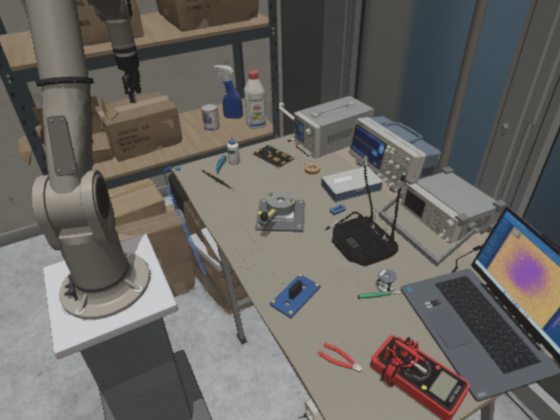

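The top view shows the hub at about (272,208), its knob at (292,238), a yellow stripe on the plate near (257,229), the carrier at (372,253), the spool at (401,180) and the solvent at (149,206). The scene view agrees. Next I'll crop and measure.

```bash
cat > h.py <<'E'
from bench import r
import cv2,numpy as np
from scipy.spatial.transform import Rotation as R
def cam(n): return r.camera_info(n)
def K(c):
    f=210/np.tan(np.radians(c['fov_y']/2)); return np.array([[f,0,c['cx']],[0,f,c['cy']],[0,0,1.]])
def ray(c,uv):
    p=cv2.undistortPoints(np.array(uv,float).reshape(-1,1,2),K(c),np.array([c['k1'],0,0,0.])).reshape(-1,2)
    return R.from_rotvec(c['rotation']).apply(np.c_[p,np.ones(len(p))])
def onz(c,uv,z):
    d=ray(c,uv); p=np.array(c['position']); return p+d*((z-p[2])/d[:,2])[:,None]
def proj(c,P):
    q=R.from_rotvec(c['rotation']).inv(); t=q.apply(-np.array(c['position']))
    return cv2.projectPoints(np.array(P,float).reshape(-1,1,3),q.as_rotvec(),t,K(c),np.array([c['k1'],0,0,0.]))[0].reshape(-1,2)
def blobs(m,lo=8):
    n,l,s,c=cv2.connectedComponentsWithStats(m.astype(np.uint8)); return [(s[i,4],c[i].round(1),s[i,:4]) for i in range(1,n) if s[i,4]>=lo]
def hsv(im): return cv2.cvtColor(im,cv2.COLOR_RGB2HSV)
E
python3 - <<'E'
from h import *
im=cv2.imread('pics/top0.png')[:,:,::-1].copy(); c=cam('top'); H=hsv(im)
y=cv2.inRange(H,(18,110,110),(35,255,255));y[:160]=0;y[260:]=0;y[:,:230]=0;y[:,320:]=0
for b in blobs(y,4): print('yel',b,onz(c,b[1],.012).round(3),onz(c,b[1],.057).round(3))
b=cv2.inRange(H,(100,120,60),(125,255,255));b[:225]=0;b[:,:340]=0;b[:,400:]=0;b[285:]=0
pts=cv2.findNonZero(b);rc=cv2.minAreaRect(pts);print('car',rc,onz(c,[rc[0]],.008).round(4),onz(c,cv2.boxPoints(rc),.008).round(3).tolist())
print('knob',onz(c,[(292,238)],.08).round(3),'hub',onz(c,[(272,208)],.068).round(3),'solv',onz(c,[(148,204)],.05),'spool',onz(c,[(401,178)],.04))
a=cv2.resize(im[165:285,220:400],None,fx=4,fy=4,interpolation=cv2.INTER_CUBIC)
cv2.imwrite('pics/crop.png',a[:,:,::-1])
E
```

```text
yel (np.int32(36), array([262.2, 225.7]), array([259, 221,   8,  10], dtype=int32)) [[0.505 0.052 0.012]] [[0.503 0.05  0.057]]
yel (np.int32(41), array([284.4, 227.3]), array([280, 221,  10,  14], dtype=int32)) [[ 0.502 -0.016  0.012]] [[ 0.5   -0.016  0.057]]
car ((372.31036376953125, 252.27584838867188), (41.59575653076172, 22.2834415435791), 68.1985855102539) [[ 0.4328 -0.288   0.008 ]] [[0.478, -0.231, 0.008], [0.505, -0.295, 0.008], [0.388, -0.345, 0.008], [0.361, -0.281, 0.008]]
knob [[ 0.469 -0.038  0.08 ]] hub [[0.555 0.022 0.068]] solv [[0.55871531 0.39763581 0.05      ]] spool [[ 0.66050499 -0.36712864  0.04      ]]
```

View pics/crop.png

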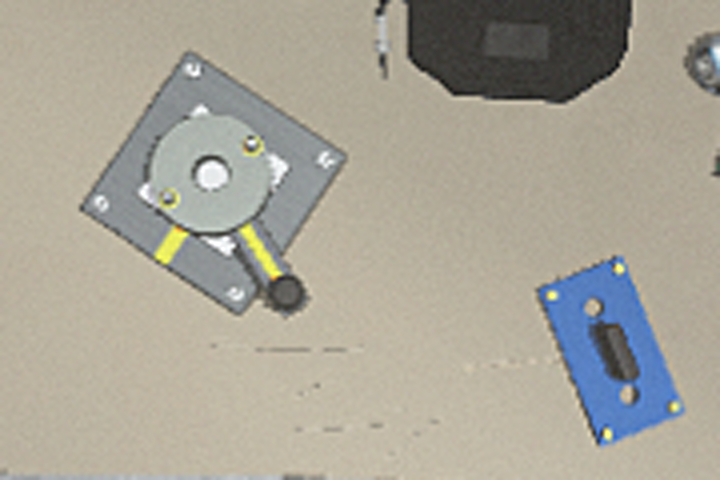

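The crop shows the plate's corners at (190,50), (345,157), (240,313) and (80,208), with its stripe at (172,245). The spindle is at (211,174), the knob at (286,293), the dowels at (253,145) and (169,197), and the rib at (614,350). From this the hub must turn about 66° clockwise.

```bash
cat >> h.py <<'E'
def go(p,yaw=None):
    """shift/spin in tool axes to reach TCP world p with tool-y along yaw (mod pi)"""
    o=r.get_obs(); q=R.from_rotvec(o['orientation']); s=0; y=q.apply([0,1,0]); cur=np.arctan2(y[1],y[0])
    if yaw is not None: s=-((yaw-cur+np.pi/2)%np.pi-np.pi/2)
    d=q.inv().apply(np.array(p)-o['tcp_pos']); print('d',d.round(4),'rows',(np.linalg.norm(d)/.0417).round(1),'spin',round(s,3),'yaw',round(np.degrees(cur),1),'j7',o['joints'][6].round(2))
E
python3 - <<'E'
from h import *
c=cam('top'); f=lambda x,y,z:onz(c,[(220+(x+.5)/4-.5,165+(y+.5)/4-.5)],z)[0]
pc=np.array([f(*k,.012) for k in((190,50),(345,157),(240,313),(80,208))]);m=pc.mean(0);print('base',m.round(4),[np.linalg.norm(pc[i]-pc[i-1]).round(3) for i in range(4)])
st=onz(c,[(262.2,225.7)],.012)[0]; e=(pc[2]+pc[3]-pc[0]-pc[1]);print('x yaw edges',np.degrees(np.arctan2(e[1],e[0])),'stripe',np.degrees(np.arctan2(*(st-m)[1::-1])),np.linalg.norm(st-m))
sp=f(211,174,.06);print('spindle',sp)
k=f(286,293,.081);print('knob',k,np.linalg.norm((k-sp)[:2]),np.degrees(np.arctan2(*(k-sp)[1::-1])))
d1,d2=f(253,145,.085),f(169,197,.085);print('dow',(d1+d2)/2,np.linalg.norm(d1-d2),np.degrees(np.arctan2(*(d1-d2)[1::-1])))
print('rib',f(614,350,.03)); h1,h2=f(592,307,.008),f(628,395,.008);print('holes',(h1+h2)/2,np.linalg.norm(h1-h2),np.degrees(np.arctan2(*(h1-h2)[1::-1])))
go([k[0],k[1],.23],None)
E
```

```text
base [0.5543 0.0204 0.012 ] [np.float64(0.149), np.float64(0.146), np.float64(0.144), np.float64(0.147)]
x yaw edges 147.3639964307922 stripe 147.12778105188428 0.058576148283480046
spindle [0.55555078 0.02124862 0.06      ]
knob [ 0.46920607 -0.03582753  0.081     ] 0.10350408855017998 -146.53423955437077
dow [0.55543628 0.02056029 0.085     ] 0.07127389811342344 -56.514153623934476
rib [ 0.43362238 -0.2853532   0.03      ]
holes [ 0.43248083 -0.28748001  0.008     ] 0.07266398658436059 23.343065410951294
d [-0.4416 -0.512   0.0013] rows 16.2 spin 0 yaw 65.4 j7 -0.08
```

>>> play_rows(
  targets="-1 -0.22 -0.256 0.02 -0.43;-1 -0.22 -0.256 0.02 -0.43;-1 -0.22 -0.256 0.02 -0.43;-1 -0.22 -0.256 0.02 -0.43;-1 -0.22 -0.256 0.02 -0.43;-1 -0.22 -0.256 0.02 -0.43;-1 -0.22 -0.256 0.02 -0.43;-1 -0.22 -0.256 0.02 -0.43",
)

```text
clock: 0.77
tcp_pos: [0.3729, 0.292, 0.2113]
orientation: [0.002, -3.141, 0.0]
contact_force: [0.9, -0.6, 0.5]
grip_width: 0.0857
gripper_force: 0.0
```

```bash
python3 -c "
from h import *
print(r.get_obs()['tcp_pos'])
go([.468,-.037,.15],np.pi/2)"
```

```text
[0.37294767 0.29197822 0.21129589]
d [-0.0947 -0.3291  0.0613] rows 8.3 spin 0.001 yaw 90.1 j7 0.78
```

>>> play_rows(
  targets="0 -0.095 -0.329 0.061 0;0 -0.095 -0.329 0.061 0;0 -0.095 -0.329 0.061 0;0 -0.095 -0.329 0.061 0;0 -0.095 -0.329 0.061 0;0 -0.095 -0.329 0.061 0;0 -0.095 -0.329 0.061 0;0 -0.095 -0.329 0.061 0",
)

```text
clock: 1.43
tcp_pos: [0.4643, -0.0229, 0.1528]
orientation: [-0.002, 3.141, 0.0]
contact_force: [1.3, -0.5, 0.4]
grip_width: 0.0423
gripper_force: 0.0
```

>>> play_rows(
  targets="0 -0.001 0 0 0;0 -0.001 0 0 0;0 -0.001 0 0 0",
)

```text
clock: 1.68
tcp_pos: [0.4651, -0.0207, 0.1529]
orientation: [0.001, -3.141, -0.0]
contact_force: [-0.5, -0.8, -0.3]
grip_width: 0.0432
gripper_force: 0.0
```

```bash
python3 -c "
from h import *
o=r.get_obs();print(o['tcp_pos'],o['grip_width'],o['clock'])
c=cam('wrist');im=r.grab_frame('wrist');print(c)
for p in ([.4683,-.0366,.081],[.555,.021,.06]): print(proj(c,[p]))
cv2.imwrite('pics/w1.png',im[:,:,::-1])
go([.468,-.037,.064],np.pi/2)"
```

```text
[ 0.46506784 -0.02065589  0.1528776 ] 0.043179841549721196 1.6833
{'fov_y': 61.71954711304463, 'cx': 281.0647470115631, 'cy': 209.17337557163515, 'k1': -0.02061007806858426, 'position': array([ 0.38248239, -0.01997368,  0.29652537]), 'rotation': array([2.04728522, 2.0474473 , 0.33450079])}
[[255.43989934 228.93367687]]
[[332.14463894 320.44102367]]
d [-0.0029 -0.0172  0.089 ] rows 2.2 spin 0.003 yaw 90.1 j7 1.57
```

View pics/w1.png

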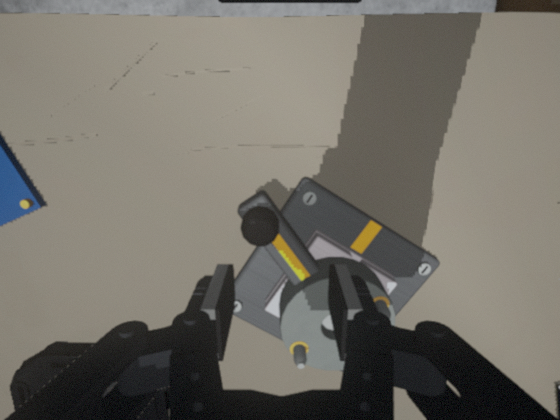

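The wrist view shows the knob at (260,226). I predicted (255,229), so they agree to about 2 mm. Next I'll lower the open fingers over the knob.

>>> play_rows(
  targets="0 -0.003 -0.017 0.03 0;0 -0.003 -0.017 0.06 0;0 -0.003 -0.017 0.088 0;0 -0.003 -0.017 0.088 0;0.15 -0.003 -0.017 0.088 0;0.15 -0.003 -0.017 0.088 0",
)

```text
clock: 2.23
tcp_pos: [0.4691, -0.0369, 0.0663]
orientation: [-0.005, 3.14, 0.001]
contact_force: [-0.0, 0.9, 0.2]
grip_width: 0.0362
gripper_force: 0.0
```

```bash
python3 -c "
from h import *
o=r.get_obs();print(o['tcp_pos'],o['contact_force'])
for a in range(208,136,-5):
  t=np.radians(a); p=np.array([.555+.104*np.cos(t),.021+.104*np.sin(t)]);print(a,(np.array([-1,1])*(p-o['tcp_pos'][:2])).round(3))"
```

```text
[ 0.4691208  -0.03692999  0.06627779] [-0.02968489  0.93502907  0.23824226]
208 [0.006 0.009]
203 [0.01  0.017]
198 [0.013 0.026]
193 [0.015 0.035]
188 [0.017 0.043]
183 [0.018 0.052]
178 [0.018 0.062]
173 [0.017 0.071]
168 [0.016 0.08 ]
163 [0.014 0.088]
158 [0.011 0.097]
153 [0.007 0.105]
148 [0.002 0.113]
143 [-0.003  0.121]
138 [-0.009  0.128]
```

>>> play_rows(
  targets="0.15 0.004 0.006 0 0;0.15 0.008 0.012 0 0;0.15 0.011 0.018 0 0;0.15 0.013 0.024 0 0;0.15 0.014 0.03 0 0;0.15 0.015 0.036 0 0;0.15 0.017 0.042 0 0;0.15 0.018 0.048 0 0",
)

```text
clock: 2.9
tcp_pos: [0.45, 0.0106, 0.0651]
orientation: [0.002, -3.141, 0.0]
contact_force: [-0.7, -0.8, 0.8]
grip_width: 0.0363
gripper_force: 0.5
```

>>> play_rows(
  targets="0.15 0 0.006 0 0;0.15 0 0.012 0 0;0.15 0 0.018 0 0;0.15 -0.001 0.024 0 0;0.15 -0.002 0.03 0 0;0.15 -0.003 0.036 0 0;0.15 -0.005 0.042 0 0;0.15 -0.006 0.046 0 0",
)

```text
clock: 3.57
tcp_pos: [0.4568, 0.0571, 0.0652]
orientation: [-0.003, 3.141, 0.001]
contact_force: [-1.1, -0.4, -0.1]
grip_width: 0.0365
gripper_force: 0.3
```

```bash
python3 -c "
from h import *
o=r.get_obs();print(o['tcp_pos'],o['contact_force'],o['grip_width'])
cv2.imwrite('pics/w2.png',np.hstack([r.grab_frame('wrist')[:,:,::-1],cv2.resize(r.grab_frame('top')[150:290,200:340,::-1],(420,420))])[:,150:])"
```

```text
[0.45680418 0.05709382 0.06518295] [-1.13544237 -0.40325259 -0.10468003] 0.03648887522098418
```

View pics/w2.png

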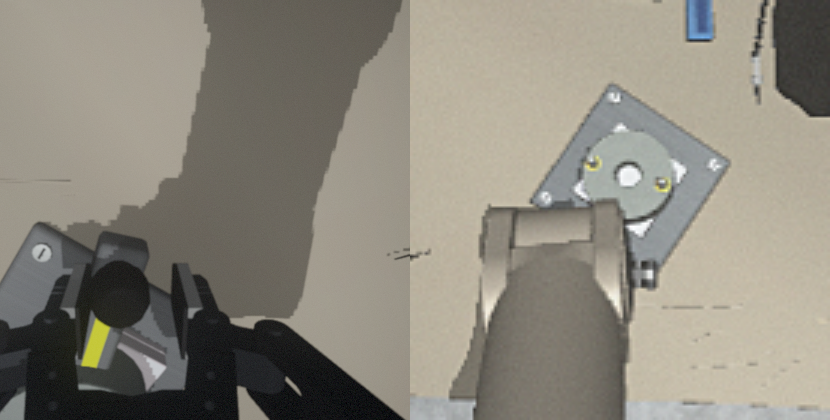

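The knob sits between the fingers and the hub is turning (arm now near 163°). I'll make the last stretch slowly.

>>> play_rows(
  targets="0.15 -0.001 0.003 0 0;0.15 -0.003 0.006 0 0;0.15 -0.004 0.009 0 0;0.15 -0.005 0.012 0 0;0.15 -0.006 0.015 0 0;0.15 -0.008 0.018 0 0;0.15 -0.009 0.021 0 0;0.15 -0.01 0.024 0 0",
)

```text
clock: 4.33
tcp_pos: [0.4665, 0.0803, 0.0652]
orientation: [-0.002, 3.141, 0.0]
contact_force: [0.7, -1.1, 0.4]
grip_width: 0.0361
gripper_force: 0.4
```

>>> play_rows(
  targets="0.15 -0.001 0.002 0 0;0.15 -0.002 0.004 0 0;0.15 -0.002 0.005 0 0",
)

```text
clock: 4.58
tcp_pos: [0.4686, 0.0855, 0.0652]
orientation: [-0.002, 3.141, 0.0]
contact_force: [0.3, -0.2, 0.0]
grip_width: 0.0367
gripper_force: 0.1
```

```bash
python3 -c "
from h import *
o=r.get_obs();print(o['tcp_pos'],o['contact_force'],o['grip_width'])
im=r.grab_frame('top');c=cam('top')
cv2.imwrite('pics/w3.png',np.hstack([r.grab_frame('wrist')[:,:,::-1],cv2.resize(im[150:290,200:340,::-1],(420,420),interpolation=cv2.INTER_CUBIC)])[:,180:])"
```

```text
[0.46857622 0.08553148 0.06518931] [ 0.28167827 -0.17346755  0.04471962] 0.03668906108918442
```

View pics/w3.png

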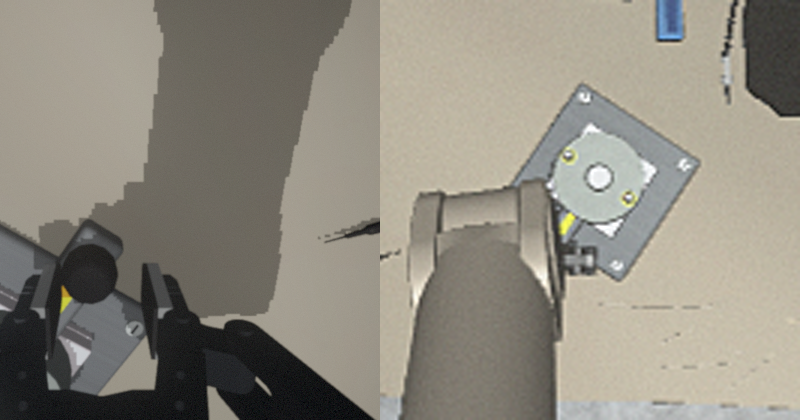

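The knob is against the left-hand finger and the hub is close to aligned. I'll nudge it 4 mm more and see if the force rises, which would mean it has locked.

>>> play_rows(
  targets="0.15 -0.001 0.001 0 0;0.15 -0.001 0.002 0 0;0.15 -0.002 0.003 0 0;0.15 -0.002 0.004 0 0",
)

```text
clock: 5.02
tcp_pos: [0.4703, 0.0888, 0.0651]
orientation: [0.001, -3.141, 0.0]
contact_force: [-0.0, -0.3, 1.0]
grip_width: 0.0361
gripper_force: 0.7
```

```bash
python3 -c "
from h import *
o=r.get_obs();print(o['tcp_pos'],o['contact_force'],o['gripper_force'])
im=r.grab_frame('top');c=cam('top');H=hsv(im)
for t in range(1):
  y=cv2.inRange(H,(18,90,90),(35,255,255));y[:180]=0;y[240:]=0;y[:,:240]=0;y[:,:]*=1;y[:,310:]=0
  for b in blobs(y,2): print(b)
cw=cam('wrist');w=r.grab_frame('wrist')
for z in(.081,.074):
  for a in(147,144,141): 
    t=np.radians(a);print(z,a,proj(cw,[[.555+.104*np.cos(t),.021+.104*np.sin(t),z]]).round(1),proj(c,[[.555-.036*np.sin(t),.021+.036*np.cos(t),z+.007],[.555+.036*np.sin(t),.021-.036*np.cos(t),z+.007]]).round(1).tolist())
g=cv2.cvtColor(w,cv2.COLOR_RGB2GRAY);m=(g<45).astype(np.uint8);m[330:]=0;m[:200]=0
m[:,:210]=0;m[:,305:]=0
for b in blobs(m,100):print(b)
print(proj(cw,[[.4676,.0771,.074],[.4676,.0901,.074]]).round(1))
cv2.imwrite('pics/w4.png',cv2.resize(w[200:400,150:350,::-1],(600,600)))
"
```

```text
[0.47029383 0.08884968 0.06509389] [-0.04235175 -0.34862669  0.99479009] 0.6616811081403284
(np.int32(4), array([262.5, 202.8]), array([261, 202,   4,   2], dtype=int32))
(np.int32(4), array([282.5, 218. ]), array([281, 218,   4,   1], dtype=int32))
(np.int32(25), array([260.7, 224.5]), array([258, 221,   7,   8], dtype=int32))
0.081 147 [[251.7 293.8]] [[282.5, 214.5], [261.9, 200.4]]
0.081 144 [[262.5 300.2]] [[282.1, 215.0], [262.3, 199.8]]
0.081 141 [[272.9 306.9]] [[281.7, 215.5], [262.7, 199.3]]
0.074 147 [[252.9 285. ]] [[282.5, 214.7], [262.1, 200.6]]
0.074 144 [[263.3 291.2]] [[282.1, 215.2], [262.5, 200.1]]
0.074 141 [[273.2 297.7]] [[281.7, 215.7], [262.9, 199.6]]
(np.int32(3075), array([261.3, 278.5]), array([225, 245,  72,  85], dtype=int32))
(np.int32(235), array([216.4, 321.7]), array([210, 310,  16,  20], dtype=int32))
[[251.7 284.7]
 [281.5 284.7]]
```

View pics/w4.png

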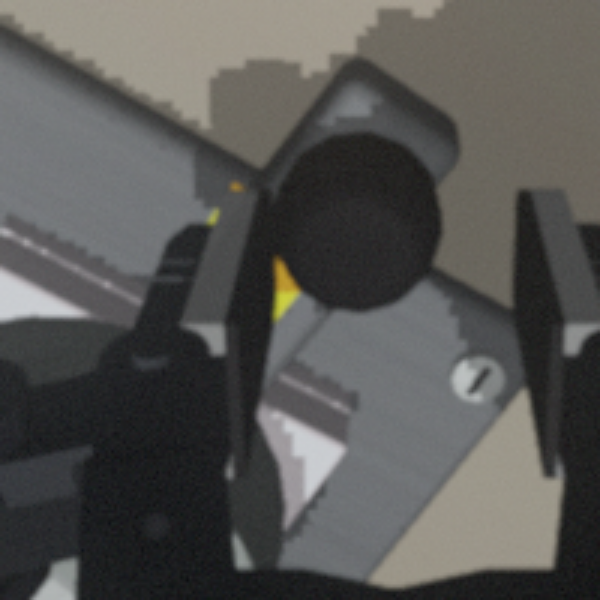

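The knob outline is centred near (360,222) in the crop and touches the left pad. The dowel rings in the top view put the hub at about 144°, which may be one end of the keyway play. I'll push another 4 mm to tell.

>>> play_rows(
  targets="0.15 -0.001 0.001 0 0;0.15 -0.001 0.002 0 0;0.15 -0.002 0.003 0 0;0.15 -0.002 0.004 0 0",
)

```text
clock: 5.45
tcp_pos: [0.4711, 0.0906, 0.0648]
orientation: [-0.001, -3.139, 0.004]
contact_force: [-1.8, -10.1, 3.9]
grip_width: 0.0363
gripper_force: 5.2
```

```bash
python3 -c "
from h import *
o=r.get_obs();print(o['tcp_pos'],o['contact_force'],o['gripper_force'])
im=r.grab_frame('top');H=hsv(im)
y=cv2.inRange(H,(18,90,90),(35,255,255));y[:180]=0;y[240:]=0;y[:,:240]=0;y[:,310:]=0
for b in blobs(y,2): print(b)"
```

```text
[0.47105508 0.09062673 0.06476938] [ -1.83624469 -10.08471873   3.89193426] 5.195342104125302
(np.int32(4), array([262. , 202.5]), array([261, 202,   3,   2], dtype=int32))
(np.int32(2), array([280.5, 215.5]), array([280, 215,   2,   2], dtype=int32))
(np.int32(2), array([280.5, 218. ]), array([280, 218,   2,   1], dtype=int32))
(np.int32(2), array([283.5, 218. ]), array([283, 218,   2,   1], dtype=int32))
(np.int32(30), array([260.1, 224.8]), array([257, 221,   8,   9], dtype=int32))
```

A 10 N resistance means the tab has locked in the keyway. I'll back off and lift.

>>> play_rows(
  targets="0.15 0.001 -0.003 0 0;0.15 0.002 -0.006 0 0;0.15 0.002 -0.009 0 0;0.15 0.002 -0.009 -0.02 0;0.15 0.002 -0.009 -0.06 0;-0.2 0.03 -0.009 -0.1 0;-1 0.03 -0.009 -0.13 0;-1 0.03 -0.009 -0.13 0",
)

```text
clock: 6.17
tcp_pos: [0.4447, 0.0853, 0.2011]
orientation: [-0.003, 3.132, 0.008]
contact_force: [0.8, 1.1, -0.4]
grip_width: 0.0712
gripper_force: 0.0
```

```bash
python3 -c "
from h import *
c=cam('wrist');w=r.grab_frame('wrist')
o=r.get_obs();print(o['tcp_pos'],o['contact_force'])
for z in (.03,.037):
  t=np.radians(145.5);u=np.array([np.cos(t),np.sin(t),0]);v=np.array([-u[1],u[0],0]);b=np.array([.555,.021,z])
  print(z,proj(c,[b+.104*u+[0,0,.044],b+.036*v+[0,0,.05],b-.036*v+[0,0,.05],[.555,.021,.06]]).round(0).tolist())
cv2.imwrite('pics/w5.png',w[:,:,::-1])
print(r.get_obs()['clock'])
"
```

```text
[0.444316   0.08528091 0.19876283] [ 0.23516008  0.90176098 -0.79759104]
0.03 [[273.0, 227.0], [171.0, 299.0], [241.0, 337.0], [211.0, 305.0]]
0.037 [[272.0, 230.0], [169.0, 303.0], [240.0, 342.0], [211.0, 305.0]]
6.2167
```

View pics/w5.png

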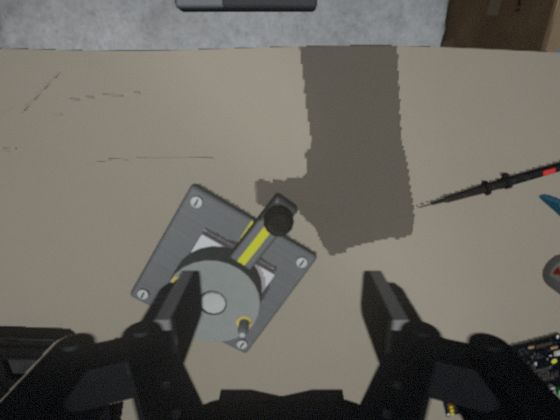

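The view shows the knob at (278,221), the spindle at (214,303) and the right dowel near (244,325). The arm now lies over the yellow stripe. I'll check the heights numerically, then compute the move to the carrier.

```bash
python3 -c "
from h import *
w=cv2.imread('pics/w5.png')[:,:,::-1].copy();c=cam('wrist');H=hsv(w)
y=cv2.inRange(H,(15,90,70),(38,255,255));y[350:]=0;y[:,:150]=0;y[:,300:]=0
for b in blobs(y,3): print(b)
g=cv2.cvtColor(w,cv2.COLOR_RGB2GRAY);print(g[308:346:2,232:258:2])
m=(g<42).astype(np.uint8);m[250:]=0;m[:200]=0;m[:,:255]=0;m[:,300:]=0
for b in blobs(m,50):print('knob',b)
m=(g>185).astype(np.uint8);m[320:]=0;m[:288]=0;m[:,:198]=0;m[:,232:]=0
for b in blobs(m,50):print('spindle',b,onz(c,b[1],.06))
a=b=np.array([.555,.021,0]);t=np.radians(145.5);v=np.array([-np.sin(t),np.cos(t),0])
print(proj(c,[a-.036*v+[0,0,.062],a-.036*v+[0,0,.08],a-.036*v+[0,0,.069]]).round(0).tolist())
go([.434,-.286,.17],np.radians(23.3+90))
"
```

```text
(np.int32(64), array([246.8, 228.9]), array([239, 220,  15,  22], dtype=int32))
(np.int32(405), array([253.4, 246.2]), array([237, 226,  33,  40], dtype=int32))
(np.int32(25), array([174. , 279.3]), array([171, 277,   8,   6], dtype=int32))
(np.int32(58), array([243.8, 320.2]), array([237, 317,  14,  10], dtype=int32))
[[129 129 127 128 128 128 129 128 130 131 129 132 130]
 [128 131 130 130 129 128 127 128 129 128 130 130 128]
 [129 129 129 131 129 130 130 130 131 131 129 132 130]
 [129 129 128 129 131 129 127 129 130 131 131 130 130]
 [130 129 130 130 130 142 141 136 132 130 129 131 123]
 [128 131 127 139 152 140 138 149 146 135 130 130 115]
 [129 127 141 150 108  80  76  84 120 138 129 125  99]
 [130 131 147 144  79  70  75  69  83 115 131 113  96]
 [129 130 145 134  73  74  76  69  82 138 128 102  96]
 [129 132 132 112  82  79  75  73  92 136 105  97  98]
 [130 130 129  90  86  87  82  69  96 108 102 100 102]
 [131 131 128  90  91  92  88  76  87  98 102  98  99]
 [130 132 128 102 109 119  98  80  90  98  97  96 100]
 [131 130 130 125 152 160 138  93  96  97  97  98  95]
 [129 129 128 115 142 154 130  96  97  95  97  95  94]
 [121 112 105 100  96  96  90  96  97  97  98  95  95]
 [ 98  99  93  93 117 116  94  88 100  97  95  92 118]
 [ 96  93 102 149 165 147 143 108  95 101  93 111 130]
 [ 97  98 121 160 149 100 155 141  99  97 103 128 128]]
knob (np.int32(210), array([279.5, 214. ]), array([265, 206,  27,  25], dtype=int32))
[[243.0, 327.0], [241.0, 340.0], [242.0, 332.0]]
d [ 0.0113 -0.3714  0.0272] rows 8.9 spin -0.405 yaw 90.1 j7 1.3
```

Comparing the dowel ring and tip rows with the prediction, and allowing for the spindle's −2 px bias, the hub sits at 30 mm rather than 37. So it is fully down. Now the carrier.

>>> play_rows(
  targets="-1 0.011 -0.37 0.027 -0.4;-1 0.011 -0.37 0.027 -0.4;-1 0.011 -0.37 0.027 -0.4;-1 0.011 -0.37 0.027 -0.4;-1 0.011 -0.37 0.027 -0.4;-1 0.011 -0.37 0.027 -0.4;-1 0.011 -0.37 0.027 -0.4;-1 0.011 -0.37 0.027 -0.4",
)

```text
clock: 6.88
tcp_pos: [0.4332, -0.2268, 0.1717]
orientation: [0.627, -3.078, -0.001]
contact_force: [0.8, -0.1, 0.4]
grip_width: 0.0853
gripper_force: 0.0
```

>>> play_rows(
  targets="-1 0 -0.001 0 0;-1 0 -0.001 0 0;-1 0 -0.001 0 0",
)

```text
clock: 7.13
tcp_pos: [0.4338, -0.2255, 0.1718]
orientation: [0.625, -3.078, -0.001]
contact_force: [0.2, 0.5, 0.6]
grip_width: 0.0854
gripper_force: 0.0
```

```bash
python3 -c "
from h import *
c=cam('wrist');w=r.grab_frame('wrist');H=hsv(w)
o=r.get_obs();print(o['tcp_pos'],o['clock'])
b=cv2.inRange(H,(100,120,40),(125,255,255));n,l,s,_=cv2.connectedComponentsWithStats(b);i=1+np.argmax(s[1:,4]);print(s[i])
y=cv2.inRange(H,(15,90,70),(38,255,255))
for q in blobs(y,6): print(q[0],q[1],onz(c,[q[1]],.014).round(4))
pr=proj(c,[[.434,-.286,.042],[.466,-.272,.008],[.4,-.302,.008]]).round(0);print(pr)
cv2.imwrite('pics/w6.png',w[:,:,::-1])
go([.434,-.286,.013],np.radians(113.3))
"
```

```text
[ 0.43409839 -0.22467595  0.17191119] 7.1833
[ 171   81   87  146 9567]
68 [178.2  90.2] [[ 0.3889 -0.3339  0.014 ]]
54 [246.6  90.1] [[ 0.3673 -0.2826  0.014 ]]
49 [189.6 220.8] [[ 0.4934 -0.2896  0.014 ]]
54 [250.3 220.9] [[ 0.4718 -0.2384  0.014 ]]
258 [498.9 345.6] [[0.5008 0.0539 0.014 ]]
58 [554.7 361.7] [[0.4955 0.1236 0.014 ]]
[[209. 170.]
 [219. 200.]
 [212. 118.]]
d [ 0.024  -0.0566  0.1589] rows 4.1 spin -0.004 yaw 113.1 j7 2.48
```

View pics/w6.png

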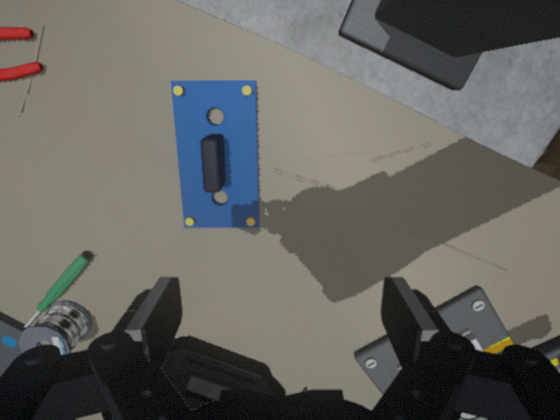

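The carrier's studs are at (178,90), (247,90), (190,221) and (250,221). They give its centre at (0.431,-0.286) and its long axis at 23.0°, which agrees with the top view. I'll go down and grip the rib.

>>> play_rows(
  targets="-1 0.013 -0.028 0.02 0;-1 0.026 -0.056 0.04 0;-1 0.026 -0.056 0.075 0;-1 0.026 -0.056 0.11 0;-1 0.026 -0.056 0.14 0;-1 0.026 -0.056 0.158 0;-1 0.026 -0.056 0.158 0;-1 0.026 -0.056 0.158 0",
)

```text
clock: 7.85
tcp_pos: [0.432, -0.286, 0.0141]
orientation: [0.629, -3.077, -0.003]
contact_force: [1.0, -0.5, 0.8]
grip_width: 0.0854
gripper_force: 0.0
```

>>> play_rows(
  targets="0.2 0 0 0 0;1 0 0 0 0;1 0 0 0 0;1 0 0 0 0;1 0 0 0 0;1 0 0 0 0;1 0 0 0 0;1 0 0 0 0",
  squeeze=50,
)

```text
clock: 8.52
tcp_pos: [0.4323, -0.2879, 0.0152]
orientation: [-0.626, 3.078, -0.0]
contact_force: [-0.7, 1.0, 7.3]
grip_width: 0.013
gripper_force: 50.8
```

>>> play_rows(
  targets="1 0 0 -0.03 0;1 0 0 -0.06 0;1 0 0 -0.1 0;1 0 0 -0.13 0;1 0 0 -0.15 0;1 0 0 -0.15 0",
)

```text
clock: 9.02
tcp_pos: [0.4338, -0.2891, 0.1684]
orientation: [-0.624, 3.073, -0.006]
contact_force: [0.7, -0.0, -2.4]
grip_width: 0.0129
gripper_force: 49.7
```

```bash
python3 -c "
from h import *
o=r.get_obs();print(o['tcp_pos'],o['contact_force'],o['grip_width'],o['gripper_force'])
c=cam('wrist');w=r.grab_frame('wrist');H=hsv(w)
q0=R.from_rotvec(o['orientation'])
y=cv2.inRange(H,(15,90,70),(38,255,255))
z=o['tcp_pos'][2]-.0145+.014
for q in blobs(y,6):
  P=onz(c,[q[1]],z)[0];print(q[0],q[1],P.round(4),q0.inv().apply(P-o['tcp_pos']).round(4))
go([.555,.021,.16],np.radians(145.5))
"
```

```text
[ 0.43384121 -0.28910004  0.16840657] [ 0.65456297 -0.01546325 -2.37755841] 0.01287311767594991 49.743338227272034
260 [214.  152.8] [ 0.3903 -0.3362  0.1679] [ 0.0584 -0.0264  0.0003]
270 [348.5 153. ] [ 0.3689 -0.2853  0.1679] [0.0583 0.0288 0.0001]
229 [548.9 366.5] [ 0.4272 -0.14    0.1679] [-5.200e-02  1.399e-01  1.000e-04]
12 [522.4 403.1] [ 0.4532 -0.1378  0.1679] [-0.0769  0.1318  0.0003]
d [-0.2331  0.237   0.0063] rows 8.0 spin -0.567 yaw 113.0 j7 2.64
```

The carrier is held square, with its centre within about 1.5 mm of the tool axis. I'll carry it over the hub.

>>> play_rows(
  targets="1 -0.233 0.237 0.006 0;1 -0.233 0.237 0.006 0;1 -0.233 0.237 0.006 0;1 -0.233 0.237 0.006 -0.1;1 -0.233 0.237 0.006 -0.2;1 -0.233 0.237 0.006 -0.3;1 -0.233 0.237 0.006 -0.45;1 -0.233 0.237 0.006 -0.56",
)

```text
clock: 9.73
tcp_pos: [0.5527, 0.0237, 0.1563]
orientation: [1.446, -2.785, -0.003]
contact_force: [1.0, -0.2, -3.0]
grip_width: 0.0133
gripper_force: 49.7
```

>>> play_rows(
  targets="1 0 0 0 0;1 0 0 0 0;1 0 0 0 0",
)

```text
clock: 9.98
tcp_pos: [0.5524, 0.021, 0.1565]
orientation: [1.436, -2.79, -0.001]
contact_force: [-0.1, -1.6, -3.4]
grip_width: 0.0129
gripper_force: 49.8
```

```bash
python3 -c "
from h import *
go([.555,.021,.12],np.radians(145.5))
go([.555,.021,.12],np.radians(146.5))
o=r.get_obs();print(o['tcp_pos'],o['clock'])"
```

```text
d [-0.0016 -0.0023  0.0365] rows 0.9 spin -0.018 yaw 144.5 j7 2.48
d [-0.0016 -0.0023  0.0365] rows 0.9 spin -0.035 yaw 144.5 j7 2.48
[0.55236619 0.02102336 0.1565307 ] 9.9833
```

>>> play_rows(
  targets="1 -0.002 -0.003 0.02 -0.01;1 -0.002 -0.003 0.04 -0.01;1 -0.002 -0.003 0.055 -0.01;1 -0.002 -0.003 0.058 -0.01;1 -0.002 -0.003 0.061 -0.01;1 -0.002 -0.003 0.064 -0.01;1 -0.002 -0.003 0.067 -0.01;1 -0.002 -0.003 0.067 -0.01",
)

```text
clock: 10.65
tcp_pos: [0.5579, 0.0211, 0.093]
orientation: [-1.452, 2.785, 0.0]
contact_force: [-2.5, 0.4, 5.2]
grip_width: 0.0136
gripper_force: 51.4
```

>>> play_rows(
  targets="1 0 0 0.002 0;1 0 0 0.004 0;1 0 0 0.004 0",
)

```text
clock: 10.9
tcp_pos: [0.5584, 0.0223, 0.0907]
orientation: [-1.453, 2.782, 0.001]
contact_force: [-7.1, 2.1, 19.1]
grip_width: 0.0129
gripper_force: 54.5
```

```bash
python3 -c "
from h import *
for i in range(2):
  o=r.get_obs();print(o['tcp_pos'],o['contact_force'],o['moment'],o['orientation']);c=cam('wrist');w=r.grab_frame('wrist')
H=hsv(w);q0=R.from_rotvec(o['orientation']);print('toolx',q0.apply([1,0,0]),'tooly',q0.apply([0,1,0]))
y=cv2.inRange(H,(15,90,70),(38,255,255));z=o['tcp_pos'][2]
for q in blobs(y,6):
  P=onz(c,[q[1]],z)[0];print(q[0],q[1],P.round(4),q0.inv().apply(P-o['tcp_pos']).round(4))
g=cv2.cvtColor(w,cv2.COLOR_RGB2GRAY)
cv2.imwrite('pics/w7.png',w[:,:,::-1]);cv2.imwrite('pics/s7.png',cv2.resize(r.grab_frame('scene')[150:270,220:350,::-1],None,fx=4,fy=4,interpolation=cv2.INTER_CUBIC))"
```

```text
[0.55838554 0.02230487 0.09069976] [-7.07742641  2.13087119 19.05847313] [0.31158461 2.02352724 0.45125993] [-1.45312278e+00  2.78239164e+00  1.45848429e-03]
[0.55837593 0.02231956 0.0906781 ] [-6.79516329  2.83423854 19.46702931] [0.29305765 2.03315173 0.4630571 ] [-1.45324428e+00  2.78230139e+00  1.36464195e-03]
toolx [-0.57131713 -0.82072486 -0.00272873] tooly [-8.20727138e-01  5.71320197e-01 -4.44318080e-04]
295 [350.  149.9] [ 0.5006 -0.0093  0.0907] [ 0.059   0.0294 -0.0002]
289 [210.9 151.2] [ 0.5475 -0.0413  0.0907] [ 0.0585 -0.0274 -0.0001]
20 [282.1 183.8] [ 0.5315 -0.0134  0.0907] [ 0.0447  0.0017 -0.0001]
305 [383.7 206.8] [0.5014 0.02   0.0907] [ 0.0345  0.0454 -0.0001]
1170 [414.  239.3] [0.4978 0.041  0.0907] [ 0.0192  0.0604 -0.0001]
```

View pics/w7.png

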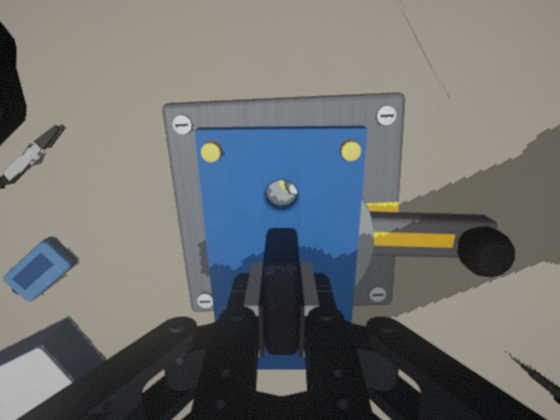

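Looking through the hole at (282,193), the dowel tip is up against its right side, at about (291,188). So the carrier needs about 3 mm along tool +y, which matches the sign of the side force. I'll raise it, shift it, and try again.

>>> play_rows(
  targets="1 0 0 -0.004 0;1 0 0 -0.008 0;1 0.001 0.003 -0.008 0.008;1 0.001 0.003 -0.008 0.008;1 0.001 0.003 -0.008 0.008",
)

```text
clock: 11.47
tcp_pos: [0.5542, 0.0221, 0.0954]
orientation: [1.441, -2.791, -0.0]
contact_force: [0.6, -0.6, -3.6]
grip_width: 0.0133
gripper_force: 50.8
```

```bash
cat > tip.py <<'E'
from h import *
o=r.get_obs();print(o['tcp_pos'],o['contact_force'].round(1));c=cam('wrist');w=r.grab_frame('wrist')
H=hsv(w);q0=R.from_rotvec(o['orientation']);T=lambda P:q0.inv().apply(P-o['tcp_pos']).round(4)
b=cv2.inRange(H,(100,120,40),(125,255,255))
hole=(b==0).astype(np.uint8);hole[:165]=0;hole[222:]=0;hole[:,:240]=0;hole[:,325:]=0
for q in blobs(hole,60): print('hole',q,T(onz(c,[q[1]],o['tcp_pos'][2]-.0065)[0]))
g=cv2.cvtColor(w,cv2.COLOR_RGB2GRAY);g[hole==0]=0
for th in(150,180):
  for q in blobs(g>th,6): print('bright',th,q,T(onz(c,[q[1]],.08)[0]))
y=cv2.inRange(H,(15,90,70),(38,255,255))
for q in blobs(y,6):
  if hole[int(q[1][1]),int(q[1][0])]: print('ring',q)
for n,(a,bb) in{'arm':(225,255)}.items():
  m=y.copy();m[:a]=0;m[bb:]=0;m[:,:365]=0;m[:,480:]=0;p=cv2.findNonZero(m)
  if p is not None:
    P=onz(c,p.reshape(-1,2),.05)[:,:2].astype(np.float32);v=cv2.fitLine(P,cv2.DIST_L2,0,.01,.01).ravel();print('arm yaw',np.degrees(np.arctan2(v[1],v[0]))%180)
t=q0.apply([0,1,0]);print('tool yaw',np.degrees(np.arctan2(t[1],t[0])))
E
python3 tip.py
```

```text
[0.55415264 0.02211886 0.09542628] [ 0.6 -0.6 -3.6]
hole (np.int32(620), array([281.2, 192.6]), array([266, 180,  32,  26], dtype=int32)) [0.039  0.0013 0.0065]
bright 150 (np.int32(60), array([274.6, 189. ]), array([271, 182,   9,  16], dtype=int32)) [ 0.0382 -0.0018  0.0154]
bright 150 (np.int32(98), array([286.1, 190.2]), array([281, 185,  11,  11], dtype=int32)) [0.0376 0.0036 0.0154]
bright 180 (np.int32(17), array([274. , 186.4]), array([273, 183,   3,   8], dtype=int32)) [ 0.0395 -0.0021  0.0154]
bright 180 (np.int32(72), array([286.1, 190.2]), array([282, 186,   9,  10], dtype=int32)) [0.0376 0.0036 0.0154]
ring (np.int32(16), array([274.4, 185.7]), array([273, 183,   4,   7], dtype=int32))
arm yaw 143.2256
tool yaw 144.59477124431606
```

>>> play_rows(
  targets="1 -0.001 0.0015 0 0.018;1 -0.001 0.0015 0 0.018;1 -0.001 0.0015 0 0.018",
)

```text
clock: 11.77
tcp_pos: [0.5537, 0.0241, 0.0953]
orientation: [1.416, -2.804, -0.0]
contact_force: [-0.4, -0.1, -3.0]
grip_width: 0.0127
gripper_force: 50.8
```

```bash
python3 tip.py
```

```text
[0.55366913 0.02408427 0.0953249 ] [-0.4 -0.1 -3. ]
hole (np.int32(619), array([281.3, 192.6]), array([266, 180,  31,  26], dtype=int32)) [0.039  0.0013 0.0065]
bright 150 (np.int32(98), array([281.5, 187.4]), array([276, 182,  12,  11], dtype=int32)) [0.039  0.0014 0.0153]
bright 150 (np.int32(110), array([285. , 193.8]), array([272, 186,  23,  13], dtype=int32)) [0.0359 0.003  0.0153]
bright 180 (np.int32(75), array([281.5, 187.7]), array([277, 183,  10,  10], dtype=int32)) [0.0389 0.0014 0.0153]
arm yaw 143.332
tool yaw 143.59110324346233
```

The tip is now centred in the hole (0.0389, 0.0014 against 0.0390, 0.0013) and the yaw matches the arm's. I'll go down.

>>> play_rows(
  targets="1 0 0 0.003 0;1 0 0 0.006 0;1 0 0 0.009 0;1 0 0 0.009 0",
)

```text
clock: 12.15
tcp_pos: [0.5532, 0.0238, 0.0857]
orientation: [1.415, -2.803, -0.001]
contact_force: [-0.2, 0.1, -3.3]
grip_width: 0.0133
gripper_force: 50.8
```

```bash
python3 tip.py
```

```text
[0.55324195 0.02381808 0.08570895] [-0.2  0.1 -3.3]
hole (np.int32(626), array([281.4, 192.7]), array([266, 180,  32,  26], dtype=int32)) [0.0389 0.0014 0.0065]
bright 150 (np.int32(15), array([268.9, 189.1]), array([267, 187,   4,   5], dtype=int32)) [ 0.0408 -0.0041  0.0057]
bright 150 (np.int32(51), array([292.5, 193.1]), array([288, 186,   8,  16], dtype=int32)) [0.039  0.0063 0.0058]
bright 150 (np.int32(109), array([280.8, 194.3]), array([275, 189,  12,  12], dtype=int32)) [0.0384 0.0011 0.0057]
bright 180 (np.int32(11), array([293.5, 189.5]), array([293, 187,   3,   6], dtype=int32)) [0.0406 0.0067 0.0058]
bright 180 (np.int32(85), array([280.8, 194.5]), array([276, 190,  11,  10], dtype=int32)) [0.0383 0.0011 0.0057]
ring (np.int32(16), array([292.8, 189.2]), array([292, 186,   3,   7], dtype=int32))
ring (np.int32(11), array([269. , 189.9]), array([268, 188,   3,   5], dtype=int32))
arm yaw 143.0624
tool yaw 143.58025194919773
```

No force, and the tip is well inside the hole. I'll lower it to contact.

>>> play_rows(
  targets="1 0 0 0.003 0;1 0 0 0.006 0;1 0 0 0.008 0;1 0 0 0.009 0;1 0 0 0.009 0",
)

```text
clock: 12.62
tcp_pos: [0.5536, 0.0237, 0.0783]
orientation: [1.416, -2.804, -0.001]
contact_force: [-5.1, -1.1, 7.8]
grip_width: 0.013
gripper_force: 52.4
```

>>> play_rows(
  targets="1 0 0 0.001 0;1 0 0 0.001 0",
)

```text
clock: 12.78
tcp_pos: [0.5535, 0.0236, 0.0777]
orientation: [1.415, -2.804, -0.001]
contact_force: [-5.8, -0.7, 12.1]
grip_width: 0.0128
gripper_force: 53.2
```

It is within 0.5 mm of the seated height and the force is rising. I'll release and retreat.

>>> play_rows(
  targets="0.6 0 0 0 0;0.4 0 0 0 0;0 0 0 0 0;0 0 0 0 0;-0.3 0 0 0 0;-0.3 0 0 0 0",
  squeeze=20,
)

```text
clock: 13.28
tcp_pos: [0.5539, 0.0239, 0.0765]
orientation: [1.416, -2.804, -0.0]
contact_force: [0.1, -0.7, -0.3]
grip_width: 0.0555
gripper_force: 0.0
```

>>> play_rows(
  targets="-0.3 0 0 -0.015 0;-0.3 0 0 -0.03 0;-0.3 0 0 -0.05 0;-0.3 0 0 -0.08 0;-0.3 0 0 -0.11 0;-0.3 0 0 -0.14 0;-0.3 0 0 -0.14 0",
)

```text
clock: 13.87
tcp_pos: [0.5573, 0.024, 0.2225]
orientation: [-1.411, 2.796, -0.004]
contact_force: [0.0, -0.2, -0.2]
grip_width: 0.0557
gripper_force: 0.0
```

```bash
python3 -c "
from h import *
o=r.get_obs();print(o['tcp_pos'],o['contact_force'].round(1),o['clock']);c=cam('wrist');w=r.grab_frame('wrist');H=hsv(w)
y=cv2.inRange(H,(15,90,70),(38,255,255))
for q in blobs(y,10): print(q[0],q[1],onz(c,[q[1]],.076).round(4))
b=cv2.inRange(H,(100,120,40),(125,255,255));n,l,s,_=cv2.connectedComponentsWithStats(b);i=1+np.argmax(s[1:,4]);print(s[i])
cs,h=cv2.findContours((l==i).astype(np.uint8),cv2.RETR_CCOMP,cv2.CHAIN_APPROX_NONE)
for k,x in zip(cs,h[0]):
  if x[3]>=0 and len(k)>15: print('hole',cv2.minEnclosingCircle(k))
rg=b*0;
print(proj(c,[[.555,.021,.08]]))
"
```

```text
[0.55729956 0.02395298 0.22250014] [ 0.  -0.2 -0.2] 13.8667
54 [251.1 116.5] [[ 0.5398 -0.0395  0.076 ]]
57 [320.7 116.6] [[ 0.495  -0.0064  0.076 ]]
14 [279.6 141.9] [[ 0.5335 -0.0097  0.076 ]]
10 [292.4 141.1] [[ 0.5247 -0.004   0.076 ]]
82 [347.  161.2] [[0.4978 0.0364 0.076 ]]
474 [361.9 178.1] [[0.4955 0.0559 0.076 ]]
55 [254.6 245.8] [[0.6072 0.0518 0.076 ]]
54 [316.2 246.1] [[0.5625 0.085  0.076 ]]
33 [534.5 336.4] [[0.4422 0.2978 0.076 ]]
505 [227.6 371. ] [[0.718  0.1482 0.076 ]]
43 [215.6 395.5] [[0.7498 0.1665 0.076 ]]
[ 244  107   85  145 9736]
hole ((286.0, 195.3309783935547), 35.683135986328125)
hole ((285.66070556640625, 141.44642639160156), 9.992595672607422)
hole ((320.72222900390625, 116.5), 6.887651443481445)
hole ((250.85000610351562, 116.5250015258789), 6.870195388793945)
[[280.72906117 187.48974949]]
```

The studs measured at the seated height give spacings of 55.7 × 113.5 mm, the same as on the bench. The carrier is therefore flat and at the right height, with a dowel visible in its hole.

```bash
python3 -c "
from bench import r
print(r.hand_in())"
```

```text
the job is handed in; nothing more can be done
None
```

I turned the hub until its tab dropped into the keyway, put the carrier over both dowels flat on the hub, left the spool and solvent bottle alone, and handed the job in at about 14 s; no verdict came back.

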